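Reset the dressing-table radio and switch it on with its refitted knob

TASK

The radio on the dressing table has frozen and its volume knob has come off. Take the thin steel nail stick out of its stand, press the radio's recessed reset button right down with its tip, and put the stick back in its hole in the stand; then fit the loose knob on the bare D-shaped shaft, turned so that its flat matches the shaft's, and press it in as far as it goes, which is how the radio is switched on. Finish holding it: the program ends with the gripper still on the knob, pressing it fully in, and nothing else on the table disturbed.

Things in the scene. Friction and masses are not known exactly. Their poses are not given: they have to be found in the camera images.
- radio: Fixed table radio: wooden case 150 mm (x) by 240 mm (y), flat grey metal top panel 80 mm above the table. Origin on the table under its centre; +x to its back. On the panel: bare shaft 85 mm to -y of the centre; a knob still fitted (leave it) 85 mm to +y, 32 mm high; reset hole 30 mm to -x; low preset keys and a folded aerial (up to 8 mm high) 30 to 70 mm to +x.
- reset_button_top (a point): Centre of the top face of the recessed reset button, z up. The button lies at the bottom of an upright round hole 12 mm wide in the radio's top panel, its face 6 mm below the panel when up.
- reset_button (a joint): Travel of the reset button, m: 0 up, 0.004 fully down. Spring: about 1.2 N to start moving, about 4.4 N fully down.
- stick: Straight steel nail stick, 125 mm long, 50 g. Origin at the centre of its tip, z along the stick to its blunt end. Round tip 5 mm in diameter for the first 12 mm, widening to a 10 mm round shank from 20 to 50 mm; above that a square handle, 10 by 10 mm, sides along its x and y. It starts upright, tip down, in its hole in the stand with its top 81 mm above the stand's top.
- stick_tip (a point): The centre of the stick's tip end (same point as the stick's origin).
- stand: Fixed white ceramic stand, 110 mm (x) by 50 mm (y), 50 mm high, origin on the table under its centre. The stick's hole is 25 mm to -x of the centre; a mascara tube 16 to 17 mm thick stands in the other hole, 28 mm to +x, its top 118 mm above the table.
- stand_hole0 (a point): Centre of the mouth of the stick's hole, level with the stand's top (50 mm above the table), z up. The hole is 11.5 mm in diameter with a small chamfer and 44 mm deep.
- knob: Loose volume knob: black, round, 37 mm across (38 mm at the lowest 4 mm), 24 mm tall, 40 g, standing open side down. Origin at the centre of its underside, z up. D-shaped bore from below, 14 mm deep, 13.6 mm in diameter with a flat 3.8 mm from the axis on the +x side. A raised pale pointer rib on the top runs along +x to the rim: it shows the side of the flat. No other loose thing has one.
- knob_pointer (a point): Outer end of the pointer rib, on the top face, 16.5 mm from the knob's axis on its +x side.
- shaft_top (a point): Centre of the free end of the bare D-shaft, z up, 22 mm above the panel when not pressed; its +x points out of the shaft's flat. Shaft 12 mm in diameter, flat 3 mm from its axis, end bevelled 1 mm. The knob goes on only with its +x along this +x, within about 8 degrees, then slides down 14 mm until the bore bottoms; its underside is then 8 mm above the panel (a 3 mm collar is below).
- volume_push (a joint): How far the shaft is pressed into the radio, m: 0 out, 0.004 fully in. Spring: about 1.2 N to start moving, about 4.4 N fully in. It springs out again when let go.
- volume_turn (a joint): Turn of the shaft about its upright axis, rad, counter-clockwise from above; 0 when the flat faces the radio's back (+x of the radio). It turns stiffly (0.04 N m) and stays where it is left.
- mascara: Mascara tube upright in the stand's other hole (bystander).
- compact: Flat round black powder compact, 52 mm wide, 17 mm high (bystander), between the stand and the knob.
- lipstick: Closed square lipstick, 21 mm wide, 76 mm high, standing on the robot's side (bystander).
- cream_pot: Round cream pot with a black lid, 40 mm wide, 34 mm high (bystander).
- perfume: Glass perfume bottle, 32 by 50 mm, 108 mm high (bystander).
- nail_polish: Nail polish bottle, 29 mm wide, 70 mm high (bystander).
- handcream: Round aluminium cream tin, 48 mm wide, 30 mm high (bystander).
There are look-alikes about, which are no part of the job. Leave any pink or yellow look-alike of the knob alone.

How it is judged:
On the way, in this order (a step that is already met when the one before it is completed fails the run):
1. the reset button is pressed down with the tip of the stick (value of joint reset_button above 0.0025 m and contact force between stick and radio above 0.5 N and distance between stick_tip and reset_button_top below 0.008 m and contact force between the fingers and stick above 0.5 N), for 0.1 s.
2. the stick is back in its hole in the stand and let go (horizontal distance between stick_tip and stand_hole0 below 0.006 m and z of stick_tip in the frame of stand_hole0 below -0.036 m and angle between stick's own z axis and vertical below 0.14 rad and contact force between the fingers and stick below 0.1 N), for 0.2 s.
3. the knob is fully on the shaft, flat to flat (z of knob in the frame of shaft_top below -0.0115 m and horizontal distance between knob and shaft_top below 0.003 m and x of knob_pointer in the frame of shaft_top above 0.012 m and angle between knob's own z axis and vertical below 0.12 rad), for 0.1 s.
At the end, for the whole second after the job is handed in: Knob fully on the shaft (bore bottomed within 2.5 mm, axis within 3 mm, upright within 7 degrees, pointer at the shaft's flat); fingers on it keep the shaft pressed in over 2.5 of 4 mm, over 1.5 N; the stick stands tip down in its hole (within 8 mm of the bottom, 8 degrees of upright), untouched (all of step 2 and all of step 3 and value of joint volume_push above 0.0025 m and contact force between knob and radio above 1.5 N and contact force between the fingers and knob above 1 N); the arm keeps its last pose, push and grip.
It fails at once if a bystander is pushed away or knocked over (distance of any of mascara, compact, lipstick, cream_pot, perfume, nail_polish, handcream from where it was at the start of the episode above 0.025 m or angle between any of mascara, compact, lipstick, cream_pot, perfume, nail_polish, handcream's own z axis and vertical above 0.5 rad).
It fails at once if the radio is pushed much too hard with stick or knob (contact force between any of stick, knob and radio above 45 N).
It also fails if it takes over 61 s, if anything falls off the work surface, if the arm or the gripper's body presses on something with over 40 N, if the wrist force passes 120 N, or if a joint passes its speed limit or range.

ROBOT

A 7-joint arm with a two-finger parallel gripper is mounted at the origin on the work surface. World frame = base frame: x ahead of the robot, y to its left, z up, the work surface at z = 0. Lengths are in m, angles in rad, forces in N, time in s.
With the tool pointing down it reaches from about 0.425 to 0.875 m from the base axis. Payload 9.9 kg.
Tool frame: the origin (TCP) lies on the mounting face of the last link; the fingertips stand 173 mm ahead of it and the grasp point (between the pads) lies 155 mm ahead of it; z points along the fingers, y is the line along which they close (so a half turn about z gives the same grasp; the last joint's range is limited). The gripper opens to 85 mm and grips with 20 to 120 N. Pads are 22 mm wide; open, the fingers measure 114 mm over their backs; the gripper's body (76 mm by 85 mm) begins 54 mm behind the grasp point. The pads swing forward as they close: fully open they stand 13 mm farther back than shut.
Start: joints at [1.168, 0.576, 0.025, 1.437, -0.015, 1.129, -0.057], TCP at [0.212, -0.641, 0.405] pointing down, gripper open.
Joint ranges: [-2.76, 2.76], [-0.34, 2.15], [-1.52, 1.57], [0.19, 2.46], [-1.09, 4.23], [0.17, 1.99], [-2.82, 2.82]. Speed limits (rad/s): [2.22, 2.22, 3.01, 3.01, 3.14, 3.14, 3.14].

INTERFACE

Orientations are given as a unit quaternion [w, x, y, z].
In Python, from workcell import r, imaging, finish_job gives the robot as it stands.
- The arm moves only by the tool drive_tool, never from a script. Its argument "rows" is a list of rows, each a list of 3 entries, a list of its own where there are three numbers: the turn, a rotation vector about the tool's x, y, z in degrees, then the shift along the tool's x, y, z in cm, then the opening in per cent of the stroke, from 0 (shut) to 100 (fully open). A call has 1 to 20 rows; each row is the pose to reach, as a shift and turn from the pose commanded when the call began, along the tool's axes at that moment; what a row does not reach only later rows make up. A row lasts 1/12 s, in which the tool goes at most 41.7 mm and 7.16 degrees, less where a joint would pass 70% of its speed; a pose out of reach is approached as far as the arm can. A call with a gripper value outside its range is refused whole. The fingers move at their own pace and stop on an object; "force" is the grip in N (left out, the last holds). Time passes only in rows, so rows that repeat a pose let the fingers close. It gives the time, the measured TCP pose, the force, the opening and the grip force at its end, in the units of the state.
- r.observe(): the state, without advancing time (a new reading comes with each control period).
- imaging.capture(name): name is "side" or "top"; returns a dict with "color" (420x560x3 uint8, blue, green, red), "K" (3x3 intrinsics, pixels), "position" and "rotation" of the camera in the world. Camera axes: x right, y up, looking along -z (the intrinsics and any distortion apply to the point x, -y, -z); pixel columns grow to the right and rows downward; lengths in m; the calibration is good to about 2 mm. A picture is of the moment at which its call begins. There is no depth.
- finish_job(): hands the job in; it is judged then, once.
The state is a dict: "t": time; "joints": joint angles; "joint_velocities": joint speeds; "joint_torque": joint torques, N m; "eef_pos": TCP position; "eef_rot": TCP orientation; "contact_force": force on the tool from outside, world axes, zero at the start; "torque": the same for the moment, N m; "width": finger opening in m; "gripper_force": force on a finger pad.
Only numpy, scipy, OpenCV 4.12 (cv2) and the standard library are available. Lean on these libraries where they do the work, as an engineer would, in place of code of your own. Each camera call takes 0.05 s, during which the arm holds its last target. There are 200 camera calls.

## Working session

There is one attempt and no reset: what is moved stays moved. The work goes in short steps, Python scripts to look and compute and a tool call to move; the robot and the scene stay as the last step left them, time stands still between calls to the robot, and variables do not carry over. Pictures are saved under pics/ and viewed, at most 10 in all, crops included, and the job is handed in when it is done.

Besides the shell and the picture viewer there is one more tool, called after "Call:" as name([rows], argument=value, ...), one row to a line, values as JSON. drive_tool: Moves the arm, as the interface text tells. Its arguments: {"type":"object","properties":{"rows":{"type":"array"},"force":{"type":"number"}},"required":["rows"]}

```bash
mkdir -p pics; cat > h.py <<'E'
import numpy as np, cv2
from workcell import r, imaging, finish_job
def cap(name,save=None):
    d=imaging.capture(name)
    if save: cv2.imwrite('pics/'+save+'.png',d['color'])
    return d
def ray(d,u,v):
    K=np.array(d['K']); p=np.linalg.solve(K,[u,v,1.]); R=np.array(d['rotation'])
    if R.shape!=(3,3):
        from scipy.spatial.transform import Rotation as S; R=S.from_quat(np.roll(R,-1)).as_matrix()
    return np.array(d['position']), R@np.array([p[0],-p[1],-p[2]])
def onz(d,u,v,z):
    o,w=ray(d,u,v); return o+w*(z-o[2])/w[2]
def proj(d,P):
    R=np.array(d['rotation'])
    if R.shape!=(3,3):
        from scipy.spatial.transform import Rotation as S; R=S.from_quat(np.roll(R,-1)).as_matrix()
    c=R.T@(np.array(P)-np.array(d['position'])); q=np.array(d['K'])@np.array([c[0],-c[1],-c[2]]); return q[:2]/q[2]
E
python3 - <<'E'
from h import *
for n in('top','side'):
    d=cap(n,n+'0'); print(n,{k:(np.array(v).round(3).tolist()) for k,v in d.items() if k!='color'})
s=r.observe();print(s)
E
```

```text
top {'K': [[542.43, 0.0, 276.122], [0.0, 542.43, 218.062], [0.0, 0.0, 1.0]], 'position': [0.423, -0.111, 1.203], 'rotation': [-0.7, -0.041, 0.028, 0.713]}
side {'K': [[486.834, 0.0, 277.003], [0.0, 486.834, 216.753], [0.0, 0.0, 1.0]], 'position': [-0.029, 0.603, 0.592], 'rotation': [-0.293, -0.173, 0.485, 0.806]}
{'t': 0.1, 'joints': array([ 1.16818915,  0.57643596,  0.02488883,  1.43783475, -0.01503192,
        1.12904225, -0.05650121]), 'joint_velocities': array([-0.00043837, -0.00254219, -0.00045847, -0.00207128, -0.00257782,
        0.00080382,  0.00069528]), 'joint_torque': array([ 6.42406871e-03, -7.67301679e+01,  2.25797765e+00, -2.86601007e+01,
        1.58211304e-02,  8.75152851e-03, -5.71408520e-05]), 'eef_pos': array([ 0.21152196, -0.64083252,  0.40393396]), 'eef_rot': array([-7.51273660e-04,  9.87323210e-01,  1.58720790e-01, -1.57330736e-04]), 'contact_force': array([ 0.19280222, -0.37073529,  1.0152575 ]), 'torque': array([-0.02218471,  0.02501015, -0.03053571]), 'gripper_force': 0.0, 'width': 0.08555912225491129}
```

```bash
ls -la . pics | head -30
```

```text
.:
total 16
drwxr-xr-x  3 agent agent 4096 Dec  3 17:07 .
drwxr-xr-x 23 root  root  4096 Dec  3 17:06 ..
-rw-r--r--  1 agent agent  825 Dec  3 17:07 h.py
drwxr-xr-x  2 agent agent 4096 Dec  3 17:07 pics

pics:
total 692
drwxr-xr-x 2 agent agent   4096 Dec  3 17:07 .
drwxr-xr-x 3 agent agent   4096 Dec  3 17:07 ..
-rw-r--r-- 1 agent agent 413027 Dec  3 17:07 side0.png
-rw-r--r-- 1 agent agent 285962 Dec  3 17:07 top0.png
```

View pics/top0.png

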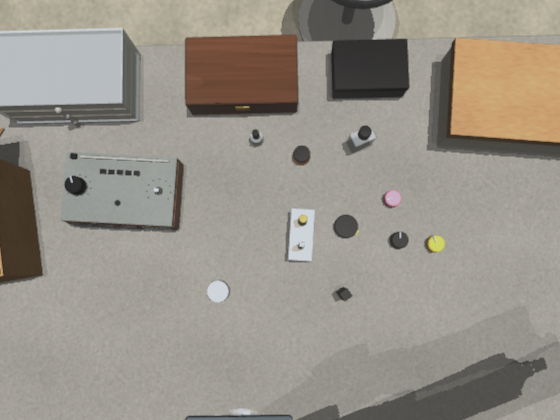

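View pics/side0.png

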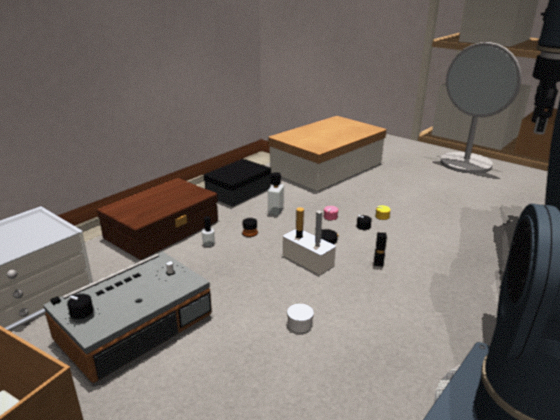

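The top view shows the radio at (122,190), with the reset hole at (117,203), the bare shaft at (157,190) and the fitted knob at (75,184). The stand is at (301,235), with the stick at (301,245) and the mascara at (303,219).

Candidates for the knob:
- black with a pointer, (399,240): my choice
- pink, (392,198)
- yellow, (436,244)
- compact, (346,226)
- black-lidded pot, (302,154)
- fitted knob, (75,184)

The lookalike for the stick is the mascara at (303,219).

```bash
python3 - <<'E'
from h import *
a=cv2.imread('pics/top0.png'); b=cv2.imread('pics/side0.png')
def c(im,x,y,w,h,s): return cv2.resize(im[y:y+h,x:x+w],None,fx=s,fy=s,interpolation=cv2.INTER_CUBIC)
o=np.zeros((600,800,3),np.uint8)
o[:300,:400]=c(a,55,150,133,100,3)[:300,:400][:, :399] if 0 else cv2.resize(a[150:240,60:180],(400,300),interpolation=cv2.INTER_CUBIC)
o[:300,400:]=cv2.resize(a[200:275,280:380],(400,300),interpolation=cv2.INTER_CUBIC)
o[300:,:400]=cv2.resize(a[225:255,380:420],(400,300),interpolation=cv2.INTER_CUBIC)
o[300:,400:]=cv2.resize(b[200:275,270:370],(400,300),interpolation=cv2.INTER_CUBIC)
cv2.imwrite('pics/c1.png',o)
E
```

```text
(no output)
```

View pics/c1.png

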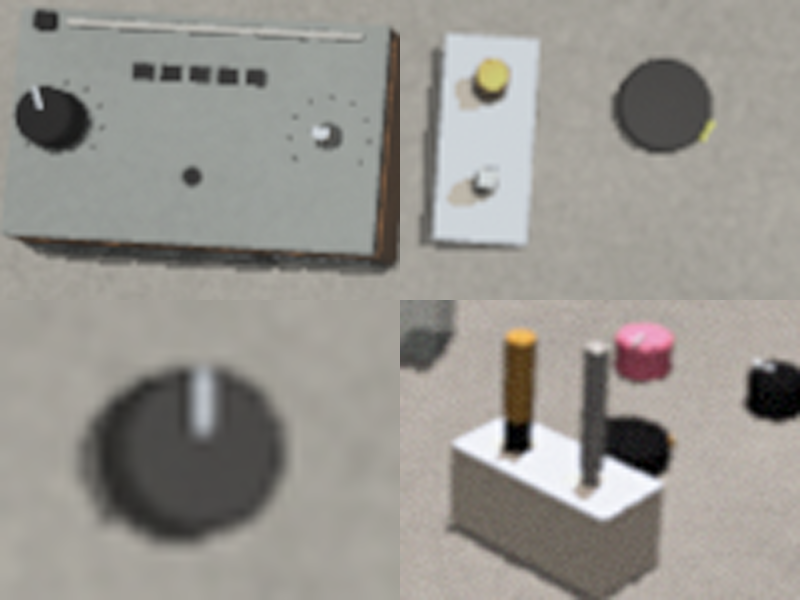

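```bash
cat > m.py <<'E'
from h import *
T=cap('top');S=cap('side')
avg=lambda n:np.mean([cap(n)['color'].astype(float) for _ in range(6)],0)
at,as_=avg('top'),avg('side'); np.save('at.npy',at);np.save('as.npy',as_)
lab=cv2.cvtColor(at.clip(0,255).astype(np.uint8),cv2.COLOR_BGR2HSV)
def cont(mask,x,y,close=0):
    mask=mask.astype(np.uint8)
    if close: mask=cv2.morphologyEx(mask,cv2.MORPH_CLOSE,np.ones((close,close)))
    cs,_=cv2.findContours(mask,cv2.RETR_EXTERNAL,cv2.CHAIN_APPROX_NONE)
    return [c[:,0] for c in cs if cv2.pointPolygonTest(c,(x,y),True)>-2 and cv2.contourArea(c)>4]
def rect(c,z):
    P=np.array([onz(T,u,v,z)[:2] for u,v in c],np.float32)*1000
    return cv2.minAreaRect(P)
d=at[...,0]-at[...,2]
print('b-r panel',d[205,100],'table',d[300,150],'stand',at[250,294],'table',at[300,150])
for c in cont(d>2,100,205,9): print('panel',rect(c,.08),len(c))
for c in cont(at.min(2)>200,294,250,9): print('stand',rect(c,.05),len(c))
g=at.mean(2)
for c in cont(g<95,399,243,3): print('knob',rect(c,.024), cv2.fitEllipse(c), len(c))
for c in cont(g[:]<90,117,203): print('hole',cv2.fitEllipse(c))
o=np.zeros((600,800,3),np.uint8)
def z(a,x,y,w,h):return cv2.resize(a[y:y+h,x:x+w].clip(0,255).astype(np.uint8),(400,300),interpolation=cv2.INTER_NEAREST)
o[:300,:400]=z(at,145,180,24,18);o[:300,400:]=z(as_,158,258,24,18)
o[300:,:400]=z(at,387,230,24,18);o[300:,400:]=z(at,289,236,24,18)
cv2.imwrite('pics/c2.png',o)
E
python3 m.py
```

```text
b-r panel 0.6666666666666856 table -11.0 stand [170.         183.         188.66666667] table [151.         159.33333333 162.        ]
stand ((500.5242919921875, -142.29734802246094), (46.416561126708984, 106.11569213867188), 85.04016876220703) 139
knob ((485.5713806152344, -352.7496032714844), (39.057838439941406, 34.69744110107422), 88.89054870605469) ((397.833984375, 240.3345489501953), (15.489168167114258, 18.561630249023438), 85.43378448486328) 60
hole ((117.125, 202.5), (4.171605110168457, 4.629704475402832), 0.0)
```

View pics/c2.png

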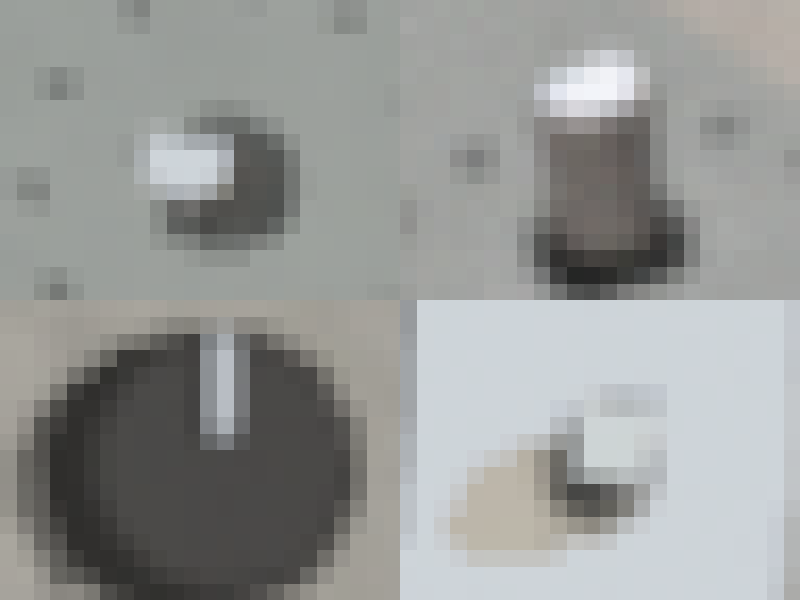

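The close crop confirms the black knob, with its pale rib pointing to +x. The stick top is at about (302,245). The shaft's bright D end spans columns 154–159 and rows 188–192, so it is narrow along x. The next step is to find which side the flat is on.

```bash
cat > m2.py <<'E'
from h import *
at=np.load('at.npy');as_=np.load('as.npy');T=cap('top');S=cap('side')
d=at[...,0]-at[...,2]
def cont(mask,x,y,close=0):
    mask=mask.astype(np.uint8)
    if close: mask=cv2.morphologyEx(mask,cv2.MORPH_CLOSE,np.ones((close,close)))
    cs,_=cv2.findContours(mask,cv2.RETR_EXTERNAL,cv2.CHAIN_APPROX_NONE)
    return [c[:,0] for c in cs if cv2.pointPolygonTest(c,(x,y),True)>-2 and cv2.contourArea(c)>4]
def rect(c,z): return cv2.minAreaRect(np.array([onz(T,u,v,z)[:2] for u,v in c],np.float32)*1000)
for c in cont(cv2.blur(d,(3,3))>-5,100,205,9): print('panel',rect(c,.08),len(c))
def cen(im,x,y,w,h,f):
    p=im[y:y+h,x:x+w]; W=f(p); yy,xx=np.mgrid[y:y+h,x:x+w]; return np.array([(W*xx).sum()/W.sum(),(W*yy).sum()/W.sum()]),W.sum()
g=at.mean(2)
hp,_=cen(g,112,198,11,10,lambda p:(140-p).clip(0)); hole=onz(T,*hp,.08)
hs=as_.mean(2)
p1,_=cen(g,151,186,11,8,lambda p:((p-175)/25).clip(0,1)); 
sp1,_=cen(hs,164,258,12,9,lambda p:((p-175)/40).clip(0,1))
q,_=cen(hs,132,294,14,13,lambda p:(130-p).clip(0));holeS=onz(S,*q,.08)
print('hole',hp,hole,'side',q,holeS)
print('shaft bright',p1,onz(T,*p1,.102),'side',sp1,onz(S,*sp1,.102))
# dots: dial centre
m=(g[176:206,143:176]<135).astype(np.uint8)
print('\n'.join(' '.join('%3d'%v for v in row) for row in g[184:196,150:166]))
np.set_printoptions(suppress=True,precision=4)
# stick top
p2,_=cen(g,297,238,8,7,lambda p:0*p+1)
for z in (.05,.131):print('z',z,'stick top px(301.9..)',onz(T,301.6,244.8,z))
def tri(u,v,u2,v2):
    o,a=ray(T,u,v);o2,b=ray(S,u2,v2);t=np.linalg.lstsq(np.c_[a,-b],o2-o,rcond=None)[0];A=o+a*t[0];B=o2+b*t[1];return A,B
print('stick tri',tri(302.3-.5,245-.5,270+197/4-.5,200+47/4-.5))
E
python3 m2.py
```

```text
panel ((596.5518188476562, 238.12832641601562), (241.9286346435547, 157.3936004638672), 85.9853744506836) 365
hole [117.11183971 202.51021438] [0.57249011 0.24266739 0.08      ] side [138.31790134 300.48332561] [0.57062415 0.24518229 0.08      ]
shaft bright [155.39907244 189.35048587] [0.59526679 0.15670323 0.102     ] side [169.04833619 262.62800974] [0.59430526 0.15764938 0.102     ]
155 155 156 156 155 155 155 156 155 155 157 157 157 157 158 158
156 156 156 156 156 156 156 156 155 156 157 157 157 158 158 157
156 157 156 157 157 157 153 142 137 141 152 156 156 157 157 158
157 157 157 161 168 161 136 118 108 107 126 141 156 157 157 157
156 157 152 166 196 188 170 168 146  89  88 107 143 157 157 158
156 157 152 173 211 211 211 211 180  90  86  86 120 157 158 158
157 157 158 175 204 211 211 207 166  83  84  82 115 154 158 158
157 158 158 163 171 178 182 163 123  79  82  81 115 154 158 158
157 157 157 157 136 100 109  82  78  80  80  80 118 158 157 157
156 156 156 157 138  95  89  73  81  84  81  98 138 159 158 158
157 157 157 157 148 133 126 104 108 111 124 137 158 159 158 158
156 156 157 157 157 156 150 144 143 143 157 157 158 158 158 158
z 0.05 stick top px(301.9..) [ 0.4779 -0.1431  0.05  ]
z 0.131 stick top px(301.9..) [ 0.474  -0.1408  0.131 ]
stick tri (array([ 0.4747, -0.1413,  0.1291]), array([ 0.4757, -0.1406,  0.1291]))
```

The bright D end sits toward −x of the shaft axis, so the flat faces roughly radio +x. The radio yaw is about −4°. Next I get the flat angle and the first-move numbers.

```bash
cat >> h.py <<'E'
from scipy.spatial.transform import Rotation as Ro
def go(x,y,z,yaw,pr=True):
    """grasp-point target, tool x axis at world yaw (deg), pointing down -> turn, shift(cm)"""
    s=r.observe(); R0=Ro.from_quat(np.roll(s['eef_rot'],-1)); p0=np.array(s['eef_pos'])
    Rt=Ro.from_euler('z',yaw,degrees=True)*Ro.from_euler('x',180,degrees=True)
    p=np.array([x,y,z])-Rt.apply([0,0,.155])
    if pr: print('t %.2f grasp'%s['t'],(p0+R0.apply([0,0,.155])).round(4),'yaw %.2f'%np.degrees(np.arctan2(*R0.as_matrix()[[1,0],0])),'w %.4f F'%s['width'],np.round(s['contact_force'],1),'grip %.1f'%s['gripper_force'])
    print('turn',(R0.inv()*Rt).as_rotvec(degrees=True).round(2),'shift',(R0.inv().apply(p-p0)*100).round(2))
def mom(d,W,x,y,z):
    yy,xx=np.mgrid[y:y+W.shape[0],x:x+W.shape[1]]; P=np.array([onz(d,u,v,z)[:2] for u,v in zip(xx.ravel(),yy.ravel())])*1000; w=W.ravel()
    c=(P*w[:,None]).sum(0)/w.sum(); C=((P-c).T*w)@(P-c)/w.sum(); l,V=np.linalg.eigh(C); return c,l**.5,np.degrees(np.arctan2(V[1],V[0]))
E
python3 - <<'E'
from h import *
np.set_printoptions(suppress=True,precision=3)
at=np.load('at.npy').mean(2);a2=np.load('as.npy').mean(2);T=cap('top');S=cap('side')
for lo in (150,165): print('D top',mom(T,((at[186:194,151:161]-lo)/(211-lo)).clip(0,1),151,186,.102))
for lo in (160,180): print('D side',mom(S,((a2[259:267,164:176]-lo)/(230-lo)).clip(0,1),164,259,.102))
print(a2[258:268,163:178].astype(int))
k=onz(T,400,239.2,.024);q=onz(T,400,231.4,.024);print('knob',k,q,np.degrees(np.arctan2(*(q-k)[[1,0]])))
go(.475,-.1408,.25,-5); go(.475,-.1408,.100,-5)
E
```

```text
D top (array([595.383, 157.906]), array([2.914, 3.721]), array([177.915,  87.915]))
D top (array([595.207, 156.783]), array([1.702, 2.601]), array([170.352,  80.352]))
D side (array([594.51 , 157.334]), array([3.336, 3.774]), array([-162.627,  107.373]))
D side (array([594.273, 157.612]), array([2.364, 2.871]), array([-159.951,  110.049]))
[[161 161 162 161 160 159 160 157 160 160 164 169 172 174 173]
 [163 162 161 160 157 159 160 158 158 159 161 163 168 172 172]
 [161 160 162 158 156 158 163 167 164 159 159 163 162 165 168]
 [159 162 162 159 164 175 196 209 195 167 159 162 161 160 164]
 [162 163 161 171 199 224 238 243 232 188 157 158 160 160 161]
 [162 161 162 193 231 243 245 245 228 177 149 159 160 163 162]
 [163 161 156 169 199 216 212 194 164 130 137 160 164 157 153]
 [161 163 152 134 135 147 144 120 103 100 138 161 161 141 131]
 [152 165 158 132 107 106 106  97  88  95 134 161 162 150 146]
 [142 163 163 136 107 103 101  98  90  95 133 160 163 161 160]]
knob [ 0.487 -0.357  0.024] [ 0.504 -0.358  0.024] -2.293739627497951
t 1.00 grasp [ 0.212 -0.641  0.25 ] yaw 18.27 w 0.0857 F [-0.  -0.5 -0.2] grip 0.0
turn [ 0.   -0.   23.27] shift [ 40.69 -39.24  -0.03]
t 1.00 grasp [ 0.212 -0.641  0.25 ] yaw 18.27 w 0.0857 F [-0.  -0.5 -0.2] grip 0.0
turn [ 0.   -0.   23.27] shift [ 40.69 -39.24  14.97]
```

Call:
drive_tool([
  [[0, 0, 6], [10, -9.6, 0], 60],
  [[0, 0, 12], [20, -19.2, 0], 60],
  [[0, 0, 18], [30, -28.8, 0], 60],
  [[0, 0, 23.3], [40.7, -39.2, 0], 60],
  [[0, 0, 23.3], [40.7, -39.2, 0], 60],
  [[0, 0, 23.3], [40.7, -39.2, 0], 60],
  [[0, 0, 23.3], [40.7, -39.2, 0], 60],
  [[0, 0, 23.3], [40.7, -39.2, 0], 60],
  [[0, 0, 23.3], [40.7, -39.2, 0], 60],
  [[0, 0, 23.3], [40.7, -39.2, 0], 60],
  [[0, 0, 23.3], [40.7, -39.2, 0], 60],
  [[0, 0, 23.3], [40.7, -39.2, 0], 60],
  [[0, 0, 23.3], [40.7, -39.2, 0], 60],
  [[0, 0, 23.3], [40.7, -39.2, 0], 60],
  [[0, 0, 23.3], [40.7, -39.2, 0], 60],
  [[0, 0, 23.3], [40.7, -39.2, 0], 60],
  [[0, 0, 23.3], [40.7, -39.2, 4], 60],
  [[0, 0, 23.3], [40.7, -39.2, 6], 60],
], force=40)

```text
t: 2.5
eef_pos: [0.4743, -0.1424, 0.3433]
eef_rot: [0.0, 0.999, -0.045, 0.0]
contact_force: [-1.2, -0.3, -1.2]
width: 0.0513
gripper_force: 0.0
```

```bash
python3 - <<'E'
from h import *
go(.475,-.1408,.100,-5)
a=cap('top');b=cap('side')
cv2.imwrite('pics/v1.png',np.hstack([cv2.resize(a['color'][200:275,270:350],(400,375)),cv2.resize(b['color'][150:275,260:390],(390,375))]))
E
```

```text
t 2.50 grasp [ 0.4743 -0.1425  0.1883] yaw -5.12 w 0.0513 F [-1.2 -0.3 -1.2] grip 0.0
turn [ 0.04 -0.02 -0.12] shift [ 0.05 -0.17  8.83]
```

View pics/v1.png

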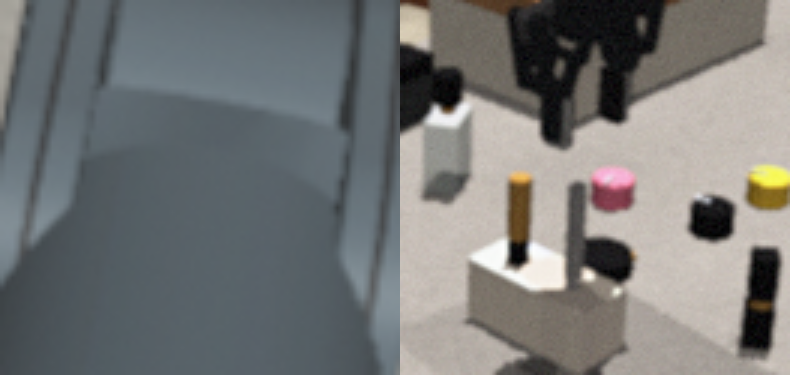

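The side view shows the open fingers directly above the stick. The next move goes down and closes.

Call:
drive_tool([
  [[0, 0, 0], [0, -0.1, 3], 60],
  [[0, 0, 0], [0, -0.1, 6], 60],
  [[0, 0, 0], [0, -0.1, 8.8], 60],
  [[0, 0, 0], [0, -0.1, 8.8], 60],
  [[0, 0, 0], [0, -0.1, 8.8], 60],
  [[0, 0, 0], [0, -0.1, 8.8], 30],
  [[0, 0, 0], [0, -0.1, 8.8], 0],
  [[0, 0, 0], [0, -0.1, 8.8], 0],
  [[0, 0, 0], [0, -0.1, 8.8], 0],
  [[0, 0, 0], [0, -0.1, 8.8], 0],
  [[0, 0, 0], [0, -0.1, 8.8], 0],
  [[0, 0, 0], [0, -0.1, 8.8], 0],
])

```text
t: 3.6
eef_pos: [0.4758, -0.1403, 0.258]
eef_rot: [0.0, 0.999, -0.044, 0.001]
contact_force: [-1.2, -0.2, 8.9]
width: 0.0098
gripper_force: 40.2
```

```bash
python3 - <<'E'
from h import *
go(.475,-.1408,.100,-5)
E
```

```text
t 3.60 grasp [ 0.4762 -0.1404  0.103 ] yaw -5.04 w 0.0098 F [-1.2 -0.2  8.9] grip 40.2
turn [ 0.02 -0.15 -0.04] shift [-0.08  0.05  0.3 ]
```

Call:
drive_tool([
  [[0, 0, 0], [0, 0, -3], 0],
  [[0, 0, 0], [0, 0, -6], 0],
  [[0, 0, 0], [0, 0, -9], 0],
  [[0, 0, 0], [0, 0, -12], 0],
  [[0, 0, 0], [0, 0, -15.5], 0],
  [[0, 0, 0], [0, 0, -15.5], 0],
  [[0, 0, 0], [0, 0, -15.5], 0],
])

```text
t: 4.18
eef_pos: [0.4754, -0.1402, 0.4139]
eef_rot: [0.0, 0.999, -0.044, 0.002]
contact_force: [-0.3, -0.0, -0.3]
width: 0.0093
gripper_force: 39.6
```

```bash
python3 - <<'E'
from h import *
go(.5718,.2437,.23,-5)
E
```

```text
t 4.18 grasp [ 0.4762 -0.1404  0.2589] yaw -5.04 w 0.0093 F [-0.3 -0.  -0.3] grip 39.6
turn [ 0.03 -0.27 -0.04] shift [  6.21 -39.09   2.9 ]
```

Call:
drive_tool([
  [[0, 0, 0], [0.6, -3.5, 0], 0],
  [[0, 0, 0], [1.2, -7.5, 0], 0],
  [[0, 0, 0], [1.8, -11.5, 0], 0],
  [[0, 0, 0], [2.4, -15.5, 0], 0],
  [[0, 0, 0], [3, -19.5, 0], 0],
  [[0, 0, 0], [3.7, -23.5, 0], 0],
  [[0, 0, 0], [4.3, -27.5, 0], 0],
  [[0, 0, 0], [5, -31.5, 0], 0],
  [[0, 0, 0], [5.6, -35.5, 0], 0],
  [[0, 0, 0], [6.2, -39.1, 0], 0],
  [[0, 0, 0], [6.2, -39.1, 0], 0],
  [[0, 0, 0], [6.2, -39.1, 2], 0],
  [[0, 0, 0], [6.2, -39.1, 4], 0],
  [[0, -0.2, 0], [6.2, -39.1, 5], 0],
  [[0, -0.2, 0], [6.2, -39.1, 5], 0],
  [[0, -0.2, 0], [6.2, -39.1, 5], 0],
])

```text
t: 5.52
eef_pos: [0.5713, 0.2435, 0.3611]
eef_rot: [0.0, 0.999, -0.044, -0.003]
contact_force: [-0.7, 0.7, -1.0]
width: 0.0096
gripper_force: 39.6
```

```bash
python3 - <<'E'
from h import *
go(.5718,.2437,.19,-5)
b=cap('side');a=cap('top')
print('tip expected px side',proj(b,[.5718,.2437,.113]))
cv2.imwrite('pics/v2.png',np.hstack([cv2.resize(b['color'][225:325,90:190],(400,400),interpolation=cv2.INTER_CUBIC),cv2.resize(a['color'][160:230,70:140],(400,400),interpolation=cv2.INTER_CUBIC)]))
E
```

```text
t 5.52 grasp [0.5705 0.2434 0.2061] yaw -5.05 w 0.0096 F [-0.7  0.7 -1. ] grip 39.6
turn [ 0.05  0.3  -0.05] shift [ 0.06 -0.03  1.61]
tip expected px side [136.06342136 283.82325872]
```

View pics/v2.png

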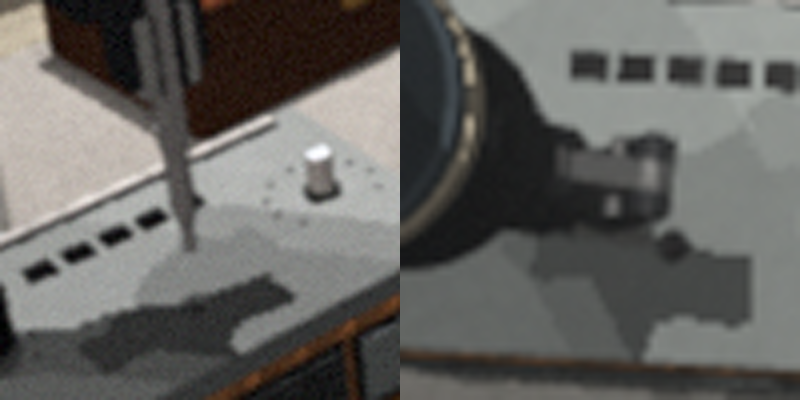

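```bash
python3 - <<'E'
from h import *
b=cap('side')
for z in (.107,.111): print(onz(b,137.2,286.5,z))
print(proj(b,[.5705,.2434,.109]),proj(b,[.5705,.2434,.17]))
E
```

```text
[0.57159018 0.24253114 0.107     ]
[0.56663506 0.24550076 0.111     ]
[137.00382588 286.00954235] [132.03972663 254.95977772]
```

Side view: the tip is at (137,287), which matches a vertical stick over the hole to about 1 mm. The next move presses down.

Call:
drive_tool([
  [[0, 0.3, 0], [0.1, 0, 1], 0],
  [[0, 0.3, 0], [0.1, 0, 2], 0],
  [[0, 0.3, 0], [0.1, 0, 2.6], 0],
  [[0, 0.3, 0], [0.1, 0, 3], 0],
  [[0, 0.3, 0], [0.1, 0, 3.3], 0],
  [[0, 0.3, 0], [0.1, 0, 3.6], 0],
  [[0, 0.3, 0], [0.1, 0, 3.8], 0],
  [[0, 0.3, 0], [0.1, 0, 3.9], 0],
  [[0, 0.3, 0], [0.1, 0, 3.9], 0],
])

```text
t: 6.42
eef_pos: [0.5723, 0.2438, 0.3229]
eef_rot: [-0.0, 0.999, -0.044, 0.001]
contact_force: [-0.7, -0.3, 3.1]
width: 0.0094
gripper_force: 40.1
```

```bash
python3 - <<'E'
from h import *
go(.572,.2437,.167,-5)
E
```

```text
t 6.42 grasp [0.5726 0.2438 0.1679] yaw -5.04 w 0.0094 F [-0.7 -0.3  3.1] grip 40.1
turn [-0.01 -0.12 -0.04] shift [-0.03  0.01  0.09]
```

Call:
drive_tool([
  [[0, 0, 0], [0, 0, 0.15], 0],
  [[0, 0, 0], [0, 0, 0.3], 0],
  [[0, 0, 0], [0, 0, 0.4], 0],
  [[0, 0, 0], [0, 0, 0.4], 0],
  [[0, 0, 0], [0, 0, 0.4], 0],
  [[0, 0, 0], [0, 0, 0.4], 0],
])

```text
t: 6.92
eef_pos: [0.5725, 0.2439, 0.3213]
eef_rot: [-0.001, 0.999, -0.044, 0.002]
contact_force: [-4.3, -2.5, 21.8]
width: 0.0092
gripper_force: 42.7
```

```bash
python3 - <<'E'
from h import *
go(.4757,-.1403,.259,-5)
E
```

```text
t 6.92 grasp [0.5732 0.244  0.1663] yaw -5.05 w 0.0092 F [-4.3 -2.5 21.8] grip 42.7
turn [-0.09 -0.25 -0.05] shift [-6.22 39.11 -9.35]
```

The force reached 22 N, so the button is bottomed. The next move lifts the stick and takes it back over the stand.

Call:
drive_tool([
  [[0, 0, 0], [0, 0, -1], 0],
  [[0, 0, 0], [0, 0, -3], 0],
  [[0, 0, 0], [0, 0, -6.5], 0],
  [[0, 0, 0], [0, 0, -9.7], 0],
  [[0, 0, 0], [0, 0, -9.7], 0],
  [[0, 0, 0], [-0.6, 3.5, -9.7], 0],
  [[0, 0, 0], [-1.2, 7.5, -9.7], 0],
  [[0, 0, 0], [-1.8, 11.5, -9.7], 0],
  [[0, 0, 0], [-2.4, 15.5, -9.7], 0],
  [[0, 0, 0], [-3, 19.5, -9.7], 0],
  [[0, 0, 0], [-3.7, 23.5, -9.7], 0],
  [[0, 0, 0], [-4.3, 27.5, -9.7], 0],
  [[0, 0, 0], [-5, 31.5, -9.7], 0],
  [[0, 0, 0], [-5.6, 35.5, -9.7], 0],
  [[0, 0, 0], [-6.2, 39.1, -9.7], 0],
  [[0, 0, 0], [-6.2, 39.1, -9.7], 0],
  [[0, 0, 0], [-6.2, 39.1, -9.7], 0],
  [[0, 0, 0], [-6.2, 39.1, -9.7], 0],
  [[0, 0, 0], [-6.2, 39.1, -9.7], 0],
])

```text
t: 8.5
eef_pos: [0.4764, -0.1389, 0.4155]
eef_rot: [-0.0, 0.999, -0.043, 0.001]
contact_force: [0.1, 0.6, -0.3]
width: 0.0093
gripper_force: 39.6
```

```bash
python3 - <<'E'
from h import *
go(.4757,-.1403,.16,-5)
b=cap('side','side3')
print('exp tip px',proj(b,[.4757,-.1403,.162]),'exp axis',proj(b,[.4757,-.1403,.21]))
g=b['color'][215:290,270:370]
cv2.imwrite('pics/v3.png',cv2.resize(b['color'][140:240,270:370],(500,500),interpolation=cv2.INTER_CUBIC))
E
```

```text
t 8.50 grasp [ 0.4767 -0.1389  0.2605] yaw -4.92 w 0.0093 F [ 0.1  0.6 -0.3] grip 39.6
turn [-0.04 -0.11  0.08] shift [-0.08  0.15 10.05]
exp tip px [319.3644931  196.95201303] exp axis [320.46599587 175.19602657]
```

View pics/v3.png

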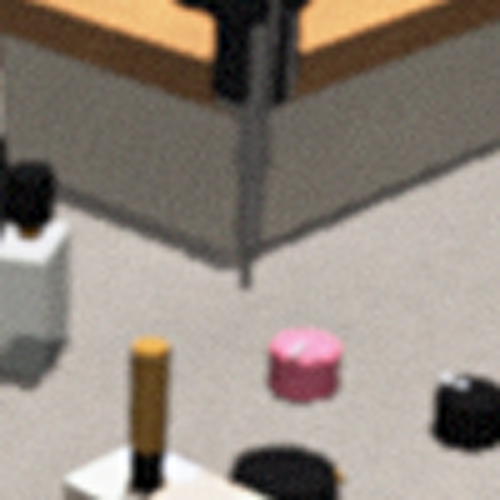

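The tip is at (319,197), within about 1 px of the point expected above the hole. The next move goes down into it.

Call:
drive_tool([
  [[0, 0, 0], [-0.05, 0.1, 3], 0],
  [[0, 0, 0], [-0.05, 0.1, 6], 0],
  [[0, 0, 0], [-0.05, 0.1, 9], 0],
  [[0, 0, 0], [-0.05, 0.1, 10.5], 0],
  [[0, 0, 0], [-0.05, 0.1, 11.2], 0],
  [[0, 0, 0], [-0.05, 0.1, 11.8], 0],
  [[0, 0, 0], [-0.05, 0.1, 12.4], 0],
  [[0, 0, 0], [-0.05, 0.1, 12.7], 0],
  [[0, 0, 0], [-0.05, 0.1, 12.7], 0],
])

```text
t: 9.3
eef_pos: [0.4758, -0.1411, 0.2887]
eef_rot: [0.0, 0.999, -0.044, 0.001]
contact_force: [-0.2, -0.2, -0.9]
width: 0.0094
gripper_force: 39.6
```

```bash
python3 - <<'E'
from h import *
go(.4757,-.1403,.105,-5)
E
```

```text
t 9.30 grasp [ 0.4762 -0.1411  0.1337] yaw -5.01 w 0.0094 F [-0.2 -0.2 -0.9] grip 39.6
turn [-0.   -0.13 -0.01] shift [-0.03 -0.07  2.87]
```

Call:
drive_tool([
  [[0, 0, 0], [0, -0.05, 0.8], 0],
  [[0, 0, 0], [0, -0.05, 1.6], 0],
  [[0, 0, 0], [0, -0.05, 2.2], 0],
  [[0, 0, 0], [0, -0.05, 2.6], 0],
  [[0, 0, 0], [0, -0.05, 2.6], 0],
])

```text
t: 9.72
eef_pos: [0.4756, -0.1407, 0.2617]
eef_rot: [-0.0, 0.999, -0.044, 0.0]
contact_force: [-0.1, -0.1, -0.4]
width: 0.0092
gripper_force: 39.7
```

Call:
drive_tool([
  [[0, 0, 0], [0, 0, 0], 20],
  [[0, 0, 0], [0, 0, 0], 40],
  [[0, 0, 0], [0, 0, 0], 50],
  [[0, 0, 0], [0, 0, 0], 50],
  [[0, 0, 0], [0, 0, 0], 50],
  [[0, 0, 0], [0, 0, -3], 50],
  [[0, 0, 0], [0, 0, -6], 50],
  [[0, 0, 0], [0, 0, -9], 50],
  [[0, 0, 0], [0, 0, -11], 50],
  [[0, 0, 0], [0, 0, -11], 50],
  [[0, 0, 0], [0, 0, -11], 50],
])

```text
t: 10.63
eef_pos: [0.4756, -0.1408, 0.3737]
eef_rot: [0.0, 0.999, -0.044, 0.002]
contact_force: [-0.0, -0.8, -1.0]
width: 0.0426
gripper_force: 0.0
```

```bash
python3 - <<'E'
from h import *
go(.487,-.357,.2,-2)
b=cap('side')
print('exp top px',proj(b,[.4757,-.1408,.131]), 'before: 318.8,211')
g=b['color'][200:275,270:370].astype(float).mean(2);print((g[4:20,42:56]).astype(int))
E
```

```text
t 10.63 grasp [ 0.4764 -0.1409  0.2187] yaw -5.04 w 0.0426 F [-0.  -0.8 -1. ] grip 0.0
turn [ 0.02 -0.26 -3.04] shift [ 3.02 21.44  1.89]
exp top px [318.82031142 210.39938282] before: 318.8,211
[[190 182 184 186 184 181 182 182 182 183 186 182 185 180]
 [182 182 185 179 181 183 180 181 177 184 185 188 185 182]
 [185 182 179 182 182 182 182 182 186 190 187 189 187 194]
 [182 182 182 183 179 184 180 182 185 184 186 186 193 206]
 [183 182 180 179 181 189 187 188 187 183 186 185 195 203]
 [180 187 184 183 187 179 179 177 182 184 182 174 175 196]
 [183 186 185 183 176 156 146 135 146 169 171 157 138 157]
 [185 182 185 173 144 111  88  81  98 124 159 140 107 106]
 [187 186 186 167 120  81  70  71  68  89 130 123  86  75]
 [182 183 185 163 119  81  68  70  73  84 115 117  79  71]
 [184 185 185 168 128  82  68  78  73  85 128 124  82  67]
 [185 181 187 167 126  72  72  72  74  85 124 121  78  70]
 [183 184 184 165 120  76  73  72  69  91 130 121  84  75]
 [188 189 185 162 110  70  71  71  69  93 141 142 101  76]
 [187 192 189 159 108  80  72  73  72  98 152 166 126  85]
 [190 183 186 158 112  72  72  69  75  98 158 179 154 120]]
```

The stick top is back at (319,210), as before. On to the knob.

Call:
drive_tool([
  [[0, 0, -1], [0.5, 3.5, 0], 65],
  [[0, 0, -2], [1, 7.5, 0], 65],
  [[0, 0, -3], [1.6, 11.5, 0], 65],
  [[0, 0, -3], [2.2, 15.5, 0], 65],
  [[0, 0, -3], [2.7, 19, 2], 65],
  [[0, 0, -3], [3, 21.4, 5], 65],
  [[0, -0.2, -3], [3, 21.4, 9], 65],
  [[0, -0.2, -3], [3, 21.4, 11], 65],
  [[0, -0.2, -3], [3, 21.4, 12], 65],
  [[0, -0.2, -3], [3, 21.4, 12], 65],
  [[0, -0.2, -3], [3, 21.4, 12], 65],
])

```text
t: 11.6
eef_pos: [0.487, -0.3563, 0.2524]
eef_rot: [-0.0, 1.0, -0.017, -0.001]
contact_force: [0.0, -0.9, -0.1]
width: 0.0559
gripper_force: 0.0
```

```bash
python3 - <<'E'
from h import *
go(.487,-.357,.021,-2)
S=cap('side','side4');A=np.load('as.npy').mean(2)
# initial knob, side view: dark blob around (364,222)
m=(A<75).astype(np.uint8);n,l,st,c=cv2.connectedComponentsWithStats(m)
i=l[222,364];print(st[i],c[i]);print(proj(S,[.487,-.357,.012]),proj(S,[.487,-.357,.024]))
cv2.imwrite('pics/v4.png',cv2.resize(S['color'][150:270,320:440],(480,480),interpolation=cv2.INTER_CUBIC))
E
```

```text
t 11.60 grasp [ 0.4866 -0.3561  0.0974] yaw -2.00 w 0.0559 F [ 0.  -0.9 -0.1] grip 0.0
turn [-0.04  0.15 -0.  ] shift [0.02 0.08 7.64]
[357 216  14  14 172] [363.59302326 222.70930233]
[363.40967851 221.16457832] [363.83559542 216.92209794]
```

View pics/v4.png

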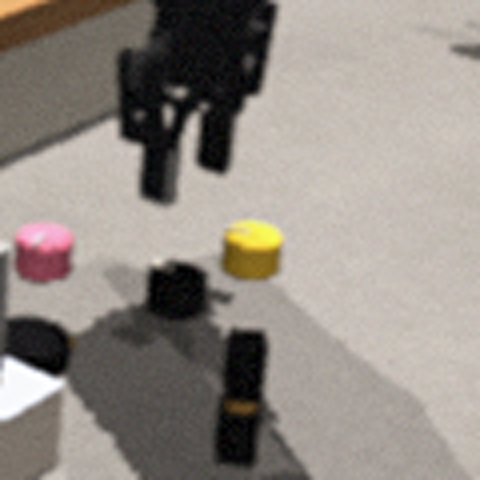

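The fingers are open over the black knob at (364,222), and the yellow and pink lookalikes are clear of them. The next move goes down and grips.

Call:
drive_tool([
  [[0, 0.15, 0], [0, 0.05, 3], 65],
  [[0, 0.15, 0], [0, 0.05, 5.5], 65],
  [[0, 0.15, 0], [0, 0.05, 7.2], 65],
  [[0, 0.15, 0], [0, 0.05, 7.6], 65],
  [[0, 0.15, 0], [0, 0.05, 7.6], 65],
  [[0, 0.15, 0], [0, 0.05, 7.6], 50],
  [[0, 0.15, 0], [0, 0.05, 7.6], 40],
  [[0, 0.15, 0], [0, 0.05, 7.6], 20],
  [[0, 0.15, 0], [0, 0.05, 7.6], 20],
  [[0, 0.15, 0], [0, 0.05, 7.6], 20],
  [[0, 0.15, 0], [0, 0.05, 7.6], 20],
], force=30)

```text
t: 12.57
eef_pos: [0.4873, -0.3574, 0.1787]
eef_rot: [0.001, 1.0, -0.018, 0.002]
contact_force: [-0.9, -0.2, 7.9]
width: 0.0366
gripper_force: 30.6
```

```bash
python3 - <<'E'
from h import *
go(.5955,.157,.19,-2)
E
```

```text
t 12.57 grasp [ 0.4879 -0.3577  0.0237] yaw -2.04 w 0.0366 F [-0.9 -0.2  7.9] grip 30.6
turn [ 0.09 -0.21 -0.04] shift [  9.04 -51.77 -16.68]
```

Call:
drive_tool([
  [[0, 0, 0], [0, 0, -3], 20],
  [[0, 0, 0], [0, 0, -7], 20],
  [[0, 0, 0], [0, 0, -11], 20],
  [[0, 0, 0], [0, 0, -15], 20],
  [[0, 0, 0], [0, 0, -18], 20],
  [[0, 0, 0], [0.7, -4, -18], 20],
  [[0, 0, 0], [1.4, -8, -18], 20],
  [[0, 0, 0], [2.1, -12, -18], 20],
  [[0, 0, 0], [2.8, -16, -18], 20],
  [[0, 0, 0], [3.5, -20, -18], 20],
  [[0, 0, 0], [4.2, -24, -18], 20],
  [[0, 0, 0], [4.9, -28, -18], 20],
  [[0, 0, 0], [5.6, -32, -18], 20],
  [[0, 0, 0], [6.3, -36, -18], 20],
  [[0, 0, 0], [7, -40, -18], 20],
  [[0, 0, 0], [7.7, -44, -18], 20],
  [[0, 0, 0], [8.4, -48, -18], 20],
  [[0, 0, 0], [9, -51.8, -18], 20],
  [[0, 0, 0], [9, -51.8, -18], 20],
  [[0, 0, 0], [9, -51.8, -18], 20],
])

```text
t: 14.23
eef_pos: [0.5945, 0.1606, 0.3575]
eef_rot: [-0.001, 1.0, -0.015, 0.001]
contact_force: [0.6, -1.3, 0.1]
width: 0.0364
gripper_force: 30.5
```

Call:
drive_tool([
  [[0, 0, 0], [0, 0, 2], 20],
  [[0, 0, 0], [0, 0, 3], 20],
  [[0, 0, 0], [0, 0, 4], 20],
  [[0, 0, 0], [0, 0, 4.6], 20],
  [[0, 0, 0], [0, 0, 4.6], 20],
  [[0, 0, 0], [0, 0, 4.6], 20],
])

```text
t: 14.73
eef_pos: [0.595, 0.1569, 0.3107]
eef_rot: [0.0, 1.0, -0.018, 0.0]
contact_force: [0.3, 0.1, -0.2]
width: 0.0361
gripper_force: 30.5
```

```bash
python3 - <<'E'
from h import *
go(.5955,.157,.14,-2)
b=cap('side','side5');a=cap('top','top5')
s=r.observe();
for z in(.128,.152): print(z,proj(b,[.5955,.157,z]))
cv2.imwrite('pics/v5.png',np.hstack([cv2.resize(b['color'][210:290,130:210],(400,400),interpolation=cv2.INTER_CUBIC),cv2.resize(a['color'][150:230,115:195],(400,400),interpolation=cv2.INTER_CUBIC)]))
E
```

```text
t 14.73 grasp [0.595  0.1569 0.1557] yaw -2.08 w 0.0361 F [ 0.3  0.1 -0.2] grip 30.5
turn [ 0.01 -0.03 -0.08] shift [ 0.05 -0.01  1.57]
0.128 [167.46372565 250.07797798]
0.152 [166.09370641 238.5431111 ]
```

View pics/v5.png

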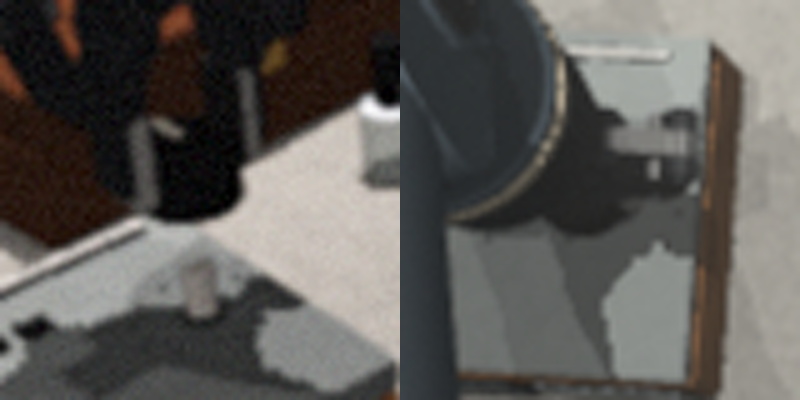

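```bash
python3 - <<'E'
from h import *
np.set_printoptions(suppress=True,precision=2)
b=cap('side');a=np.mean([cap('side')['color'].astype(float) for _ in range(5)],0).mean(2);A=np.load('as.npy').mean(2)
for P in ([.5955,.157],[.5965,.1558],[.5946,.1583]):
  print(P,[proj(b,[*P,z]) for z in (.083,.092,.102)])
# shaft edges per row in initial image
for v in range(264,272):
    row=A[v,160:180]; m=row<(135); print(v,row.astype(int))
c=np.array([.595,.1569]);th=np.radians(np.arange(0,360,5))
for rr,z in((.019,.132),(.0185,.156)):
    Q=np.array([proj(b,[c[0]+rr*np.cos(t),c[1]+rr*np.sin(t),z]) for t in th]);print(z,'u',Q[:,0].min(),Q[:,0].max(),'v',Q[:,1].min(),Q[:,1].max())
print(a[236:258:2,150:190].astype(int))
E
```

```text
[0.5955, 0.157] [array([169.94, 270.92]), array([169.45, 266.83]), array([168.91, 262.24])]
[0.5965, 0.1558] [array([170.1 , 270.44]), array([169.62, 266.35]), array([169.08, 261.77])]
[0.5946, 0.1583] [array([169.7 , 271.41]), array([169.21, 267.32]), array([168.66, 262.72])]
264 [162 163 163 163 161 156 169 199 216 212 194 164 130 137 160 164 157 153
 156 159]
265 [163 163 162 161 163 152 134 135 147 144 120 103 100 138 161 161 141 131
 146 159]
266 [162 156 148 152 165 158 132 107 106 106  97  88  95 134 161 162 150 146
 153 162]
267 [160 141 126 142 163 163 136 107 103 101  98  90  95 133 160 163 161 160
 161 161]
268 [161 152 141 151 161 162 142 111 103 103 102  94  95 131 160 167 166 162
 161 162]
269 [161 159 159 160 163 160 141 115 108 103 103  95  92 116 152 165 167 166
 164 162]
270 [161 159 162 160 163 158 134 109 105 106 105  97  88  90 119 152 163 164
 164 165]
271 [160 160 162 164 160 142 109  93 104 107 106 101  87  71  88 134 163 169
 166 164]
0.132 u 156.5888932762222 178.259188577928 v 242.75407700589787 253.95984359147457
0.156 u 155.3584659440409 176.7448143594237
[... 1177 characters left out ...]
 198 199 199
  199 199 201 201]
 [ 26  25  29  32  38  50  65  76  79  74  63  36  16   8  11  13  13   7
    8  12  10   7   9   6   2   8  40 102 168 196 197 196 194 196 196 195
  193 196 198 196]
 [ 26  21  21  23  29  39  60  74  76  55  24   8   2   4   6   8   4   6
    4   4   3   8  25  54  91 140 175 190 198 196 195 197 199 197 196 196
  195 194 192 193]
 [ 26  36  54  87 128 167 197 199 176 158 152 137 115  95  80  82  80  83
   92 113 145 164 173 185 197 199 198 199 198 197 197 198 200 201 199 195
  192 193 193 192]
 [126 165 189 189 174 149 120 102 110 150 179 184 181 183 182 182 181 180
  179 172 173 185 192 195 195 195 195 194 194 195 198 199 198 198 195 194
  193 193 194 194]]
```

In the side view the knob's lower edge is at (168,254), and the shaft axis is at column 169.5. The knob is aligned to about 0.5 mm. The next move goes down gently until contact.

Call:
drive_tool([
  [[0, 0, 0], [0.05, 0.03, 1], 20],
  [[0, 0, 0], [0.05, 0.03, 2], 20],
  [[0, 0, 0], [0.05, 0.03, 2.6], 20],
  [[0, 0, 0], [0.05, 0.03, 3], 20],
  [[0, 0, 0], [0.05, 0.03, 3.3], 20],
  [[0, 0, 0], [0.05, 0.03, 3.6], 20],
  [[0, 0, 0], [0.05, 0.03, 3.6], 20],
  [[0, 0, 0], [0.05, 0.03, 3.6], 20],
])

```text
t: 15.8
eef_pos: [0.5951, 0.157, 0.2757]
eef_rot: [0.0, 1.0, -0.018, 0.0]
contact_force: [-5.7, -1.1, 14.6]
width: 0.0365
gripper_force: 31.9
```

```bash
python3 - <<'E'
from h import *
go(.5958,.157,.12,-2)
print(r.observe()['torque'])
E
```

```text
t 15.80 grasp [0.5952 0.157  0.1207] yaw -2.04 w 0.0365 F [-5.7 -1.1 14.6] grip 31.9
turn [ 0.   -0.04 -0.04] shift [0.07 0.   0.07]
[-0.39711703  1.30190837  0.01782322]
```

Call:
drive_tool([
  [[0, 0, 3], [0, 0, -0.1], 20],
  [[0, 0, 6], [0, 0, -0.1], 20],
  [[0, 0, 9], [0, 0, -0.1], 20],
  [[0, 0, 12], [0, 0, -0.1], 20],
  [[0, 0, 12], [0, 0, -0.1], 20],
])

```text
t: 16.22
eef_pos: [0.5957, 0.1573, 0.2762]
eef_rot: [-0.0, 0.992, -0.123, 0.001]
contact_force: [0.3, -0.5, 4.7]
width: 0.0363
gripper_force: 30.9
```

```bash
python3 - <<'E'
from h import *
go(.5958,.157,.12,-2)
print(r.observe()['torque'])
E
```

```text
t 16.22 grasp [0.596  0.1573 0.1212] yaw -14.17 w 0.0363 F [ 0.3 -0.5  4.7] grip 30.9
turn [ -0.03  -0.12 -12.17] shift [0.01 0.02 0.12]
[-0.05414917 -0.02925167  0.01595226]
```

Call:
drive_tool([
  [[0, 0, 0], [0, 0, 0.2], 20],
  [[0, 0, 0], [0, 0, 0.4], 20],
  [[0, 0, 0], [0, 0, 0.4], 20],
  [[0, 0, 0], [0, 0, 0.4], 20],
])

```text
t: 16.55
eef_pos: [0.5964, 0.1568, 0.272]
eef_rot: [-0.0, 0.993, -0.122, 0.002]
contact_force: [5.5, -1.1, 1.9]
width: 0.0361
gripper_force: 30.8
```

```bash
python3 - <<'E'
from h import *
go(.5958,.157,.12,-2)
print(r.observe()['torque'])
E
```

```text
t 16.55 grasp [0.5969 0.1568 0.1171] yaw -13.99 w 0.0361 F [ 5.5 -1.1  1.9] grip 30.8
turn [ -0.03  -0.2  -11.99] shift [-0.06 -0.   -0.3 ]
[-0.33837769 -1.21609248  0.02981024]
```

It's dropping onto the shaft. The next move follows the lateral push and goes on down.

Call:
drive_tool([
  [[0, 0, 0], [0.1, 0, 0.2], 20],
  [[0, 0, 0], [0.1, 0, 0.4], 20],
  [[0, 0, 0], [0.1, 0, 0.6], 20],
  [[0, 0, 0], [0.1, 0, 0.8], 20],
  [[0, 0, 0], [0.1, 0, 0.8], 20],
  [[0, 0, 0], [0.1, 0, 0.8], 20],
])

```text
t: 17.05
eef_pos: [0.5968, 0.1569, 0.2637]
eef_rot: [-0.0, 0.993, -0.122, 0.001]
contact_force: [4.9, -0.8, 2.8]
width: 0.0363
gripper_force: 31.0
```

```bash
python3 - <<'E'
from h import *
go(.5965,.157,.1077,-14)
print(r.observe()['torque'])
E
```

```text
t 17.05 grasp [0.5971 0.1569 0.1087] yaw -14.03 w 0.0363 F [ 4.9 -0.8  2.8] grip 31.0
turn [-0.03 -0.11 -0.03] shift [-0.04 -0.01  0.1 ]
[-0.27735761 -1.07657115  0.04505379]
```

Call:
drive_tool([
  [[0, 0, 0], [0.08, 0, 0.15], 20],
  [[0, 0, 0], [0.08, 0, 0.3], 20],
  [[0, 0, 0], [0.08, 0, 0.45], 20],
  [[0, 0, 0], [0.08, 0, 0.45], 20],
  [[0, 0, 0], [0.08, 0, 0.45], 20],
], force=45)

```text
t: 17.47
eef_pos: [0.5971, 0.1568, 0.2618]
eef_rot: [-0.001, 0.993, -0.122, 0.001]
contact_force: [-4.9, -3.0, 30.4]
width: 0.0357
gripper_force: 52.6
```

```bash
python3 - <<'E'
from h import *
go(.5965,.157,.1077,-14)
print(r.observe()['torque'])
E
```

```text
t 17.47 grasp [0.5975 0.1569 0.1068] yaw -14.03 w 0.0357 F [-4.9 -3.  30.4] grip 52.6
turn [-0.08 -0.12 -0.03] shift [-0.06 -0.01 -0.09]
[-5.83931028e-01  1.17457911e+00  6.14166454e-04]
```

Call:
drive_tool([
  [[0, 0, 0], [-0.02, 0, -0.1], 20],
  [[0, 0, 0], [-0.02, 0, -0.2], 20],
  [[0, 0, 0], [-0.02, 0, -0.2], 20],
  [[0, 0, 0], [-0.02, 0, -0.2], 20],
  [[0, 0, 0], [-0.02, 0, -0.2], 20],
  [[0, 0, 0], [-0.02, 0, -0.2], 20],
])

```text
t: 17.97
eef_pos: [0.597, 0.1568, 0.2623]
eef_rot: [-0.0, 0.993, -0.122, 0.001]
contact_force: [1.1, -1.8, 14.7]
width: 0.0358
gripper_force: 50.7
```

```bash
python3 - <<'E'
from h import *
go(.5965,.157,.1077,-14)
b=cap('side','side9');cv2.imwrite('pics/v6.png',np.hstack([cv2.resize(b['color'][200:300,120:220],(400,400),interpolation=cv2.INTER_CUBIC),cv2.resize(b['color'][180:280,220:420][:, :200],(400,400))]))
E
```

```text
t 17.97 grasp [0.5973 0.1569 0.1073] yaw -14.03 w 0.0358 F [ 1.1 -1.8 14.7] grip 50.7
turn [-0.05 -0.09 -0.03] shift [-0.06 -0.01 -0.04]
```

View pics/v6.png

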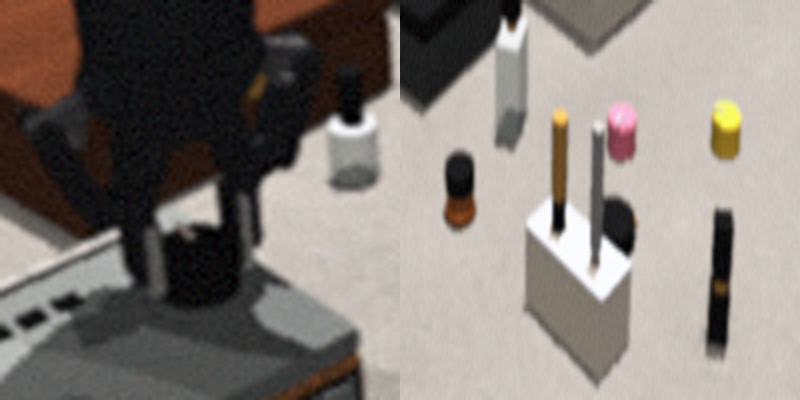

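The knob is seated low on the shaft at about (168,265) and pressed with about 15 N. The stick is upright in its hole, and the bystanders have not moved.

```bash
python3 -c "
from h import *
print(finish_job())"
```

```text
the job is handed in; nothing more can be done
None
```

I handed the job in with the reset button pressed, the stick back in its hole, and the knob seated flat to flat on the shaft, held fully in at about 15 N; no verdict came back.

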